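Find the full screw box and show it to the reader

TASK

Of the two identical closed screw boxes on the bench, one is still full and the other is almost empty: lift them in turn and feel which is the heavier. Set the light one down upright in the low dark steel tray and leave it there; then finish the program while still holding the heavy one in the gripper, upright and still, over the middle of the black bench reader's window with about 6 cm of air beneath the box (never put down on the reader). Keep both boxes upright throughout, and leave the small loose relay and the end clamp where they lie.

Things in the scene. Friction and masses are not known exactly. Their poses are not given: they have to be found in the camera images.
- box_1_center (a point): Centre (half-way up) of one screw box: grey plastic body with a black lid, square, 44 x 44 mm and 56 mm tall, z up along its height, x and y square to its flat side faces. It stands loose on the bench; blue ducts and a terminal row up to 45 mm tall stand no nearer than 30 mm to it. It and the other box look exactly alike; either may be the heavy one. The lid does not come off. The light one weighs about 0.1 kg, the heavy one about 0.4 to 0.5 kg.
- box_2_center (a point): Centre (half-way up) of the other screw box, same shape and size, same axes.
- tray_in (a point): Centre of the inner floor of the low square dark steel tray, which is fixed to the bench: 78 x 78 mm inside along its x and y, floor 4 mm above the bench, walls 4 mm thick with their rims 12 mm above the bench.
- reader_window (a point): Middle of the square glass window (44 mm) in the top of the small black bench reader, 62 x 62 mm and 28 mm tall, fixed to the bench between blue wiring ducts 45 mm tall; this point is 28 mm above the bench, z up.
- relay_center (a point): Bystander: centre of a small loose pale relay lying flat, 12 x 33 x 15 mm.
- clamp_center (a point): Bystander: centre of a small loose pale end clamp lying flat, 34 x 42 x 10 mm.

How it is judged:
By the outcome, as a careful person would: the job done as asked, in the order asked, and still so for the second after the job is handed in, while the arm keeps its last pose, push and grip.
It also fails if it takes over 72 s, if anything falls off the work surface, if the arm or the gripper's body presses on something with over 40 N, if the wrist force passes 120 N, or if a joint passes its speed limit or range.

ROBOT

A 6-joint arm with a two-finger parallel gripper is mounted at the origin on a cart in front of the work surface, level with it; the furniture and walls round the work are solid. World frame = base frame: x ahead of the robot, y to its left, z up, the work surface at z = 0. Lengths are in m, angles in degrees, forces in N, time in s.
With the tool pointing down it reaches from about 0.35 to 0.875 m from the base axis. Payload 4.2 kg.
Tool frame: the origin (TCP) lies midway between the tips of the shut fingers; the grasp point (between the pads) lies 19 mm behind it; z points along the fingers, y is the line along which they close (so a half turn about z gives the same grasp; the last joint's range is limited). The gripper opens to 87 mm and grips with 3 to 60 N. Pads are 19 mm wide; open, the fingers measure 117 mm over their backs; the gripper's body (75 mm by 190 mm) begins 51 mm behind the grasp point.
Start: joints at [-56.001, 22.042, 0.453, 0, -68.411, -14.817], TCP at [0.205, -0.59, 0.223] pointing down, gripper open.
Joint ranges: [-179.83, 179.83], [-69.29, 118.12], [-61.27, 80.66], [-181.25, 117.63], [-171.15, -9.14], [-177.46, 177.46]. Speed limits (degrees/s): [159.86, 159.86, 180, 180, 180, 180].

INTERFACE

Orientations are given as a 3x3 rotation matrix whose columns are the frame's x, y, z axes.
In Python, from station import sense, capture, camera_params, finish_job gives the robot as it stands.
- The arm moves only by the tool drive_tool, never from a script. Its argument "rows" is a list of rows, each an object of numbers: "tx", "ty", "tz": the shift along the tool's x, y, z in cm; "ax", "ay", "az": the turn, a rotation vector about the tool's x, y, z in rad; "claw": the finger opening in cm, from 0 to 8.7. In form: [{"tx": .., "ty": .., "tz": .., "ax": .., "ay": .., "az": .., "claw": ..}, ...]. A call has 1 to 10 rows; each row shifts and turns the commanded pose from where the row before left it, along the tool's axes as they then stand; what a row does not reach is not made up. A row lasts 1/12 s, in which the tool goes at most 41.7 mm and 7.16 degrees, less where a joint would pass 70% of its speed; a pose out of reach is approached as far as the arm can. A call with a gripper value outside its range is refused whole. The fingers move at their own pace and stop on an object; the grip force is fixed at half the most. Time passes only in rows, so rows that do not move let the fingers close. It gives the time, the measured TCP pose, the force, the opening and the grip force at its end, in the units of the state.
- sense(): the state, without advancing time (a new reading comes with each control period).
- capture(name): name is "side" or "top"; returns (picture, depth): 400x640x3 uint8, red, green, blue; 400x640 float32, m along the optical axis (not along the pixel's ray), 0 where there is no reading.
- camera_params(name): a dict with "intrinsics" (3x3 intrinsics, pixels), "k1" (the pictures are not rectified: a ray, as slopes to the right and down, at radius r is drawn at 1 + k1 r^2 times it, then the intrinsics apply), "R" (3x3) and "t" (3): a world point X has camera coordinates R X + t. Camera axes: x right, y down, z forward; pixel columns grow to the right and rows downward; lengths in m; the calibration is good to about 2 mm. A picture is of the moment at which its call begins. camera_params takes no time and is no camera call.
- finish_job(): hands the job in; it is judged then, once.
The state is a dict: "time_s": time; "joints": joint angles; "joint_velocities": joint speeds; "effort": joint torques, N m; "tcp_pos": TCP position; "ee_rot": TCP orientation; "wrist_force": force on the tool from outside, world axes, zero at the start; "moment": the same for the moment, N m; "gripper_width": opening from 0.0 (shut) to 1.0 (fully open); "gripper_force": force on a finger pad.
Only numpy, scipy, OpenCV 4.12 (cv2) and the standard library are available. Lean on these libraries where they do the work, as an engineer would, in place of code of your own. Each camera call takes 0.05 s, during which the arm holds its last target. There are 200 camera calls.

## Working session

There is one attempt and no reset: what is moved stays moved. The work goes in short steps, Python scripts to look and compute and a tool call to move; the robot and the scene stay as the last step left them, time stands still between calls to the robot, and variables do not carry over. Pictures are saved under pics/ and viewed, at most 10 in all, crops included, and the job is handed in when it is done.

Besides the shell and the picture viewer there is one more tool, called after "Emit:" by a JSON object that holds its "name" and its "arguments". drive_tool: Moves the arm, as the interface text tells. Its arguments: {"type":"object","properties":{"rows":{"type":"array"}},"required":["rows"]}

```bash
mkdir -p pics
cat > h.py <<'E'
import numpy as np, cv2
from station import *
def cloud(name, depth):
    p=camera_params(name); K=np.array(p["intrinsics"]); 
    v,u=np.mgrid[0:400,0:640].astype(np.float32)
    uv=np.stack([u.ravel(),v.ravel()],1)[:,None,:]
    s=cv2.undistortPoints(uv,K,np.array([p["k1"],0,0,0.]))[:,0,:]
    d=depth.ravel()[:,None]
    X=(np.hstack([s*d,d])-np.array(p["t"]))@np.array(p["R"])
    X[d[:,0]==0]=np.nan
    return X.reshape(400,640,3)
E
python3 - <<'E'
from h import *
for n in("top","side"):
    im,d=capture(n); np.savez(f"{n}.npz",im=im,d=d); cv2.imwrite(f"pics/{n}0.png",im[:,:,::-1])
    p=camera_params(n); print(n,-np.array(p["R"]).T@np.array(p["t"]),(d==0).mean())
s=sense();print(s)
E
```

```text
top [0.24437645 0.15190823 1.25488014] 0.003859375
side [ 0.52627997 -0.66023194  0.77800278] 0.00401953125
{'time_s': 0.1, 'joints': array([-5.60009919e+01,  2.20872755e+01,  3.87708981e-01, -2.54079311e-02,
       -6.84127619e+01, -1.48166768e+01]), 'joint_velocities': array([-0.01448192,  0.07327023,  0.17565963,  0.10833081, -0.04637268,
       -0.0132417 ]), 'effort': array([-6.85513187e-04, -3.91689241e+01,  1.87935251e+01,  4.23187584e+00,
        1.34957748e-02, -7.62407626e-05]), 'tcp_pos': array([ 0.2051964 , -0.58977785,  0.22155977]), 'ee_rot': array([[-9.44531430e-01, -3.28420171e-01, -7.54394836e-04],
       [-3.28421021e-01,  9.44529612e-01,  1.85589486e-03],
       [ 1.03034957e-04,  2.00071015e-03, -9.99997993e-01]]), 'wrist_force': array([-0.66485125,  0.37732749, -0.23279287]), 'moment': array([-0.0053744 ,  0.06770681, -0.00367418]), 'gripper_force': 0.0, 'gripper_width': 1.003596221048337}
```

View pics/top0.png

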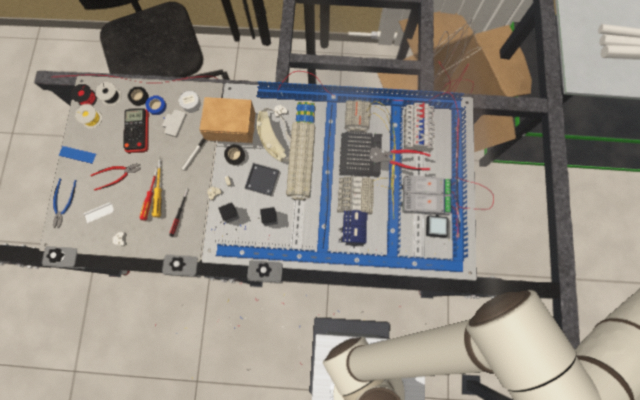

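View pics/side0.png

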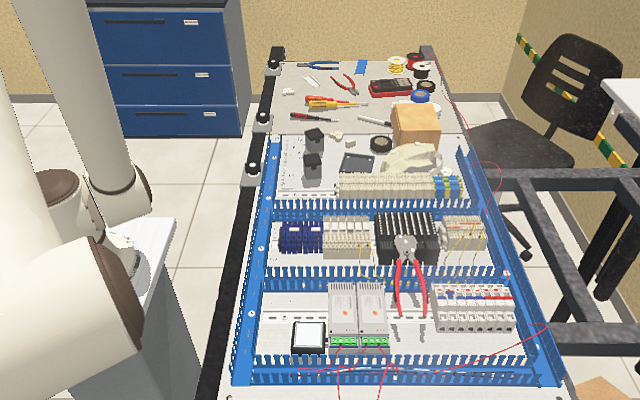

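The top view shows boxes at about (228,212) and (268,215), the tray at (262,178) and the reader at (437,226). The pale relay and clamp are near (215,192) and (227,181). Next I'll localise them from depth.

Run:
```python
from h import *
z=np.load("top.npz"); X=cloud("top",z["d"]); im=z["im"]
for n,(u,v) in dict(b1=(228,212),b2=(268,215),tray=(262,178),reader=(437,226),a=(215,192),b=(227,181)).items(): print(n,X[v,u].round(4))
zs=np.load("side.npz"); S=cloud("side",zs["d"])
def rect(C,c,r,lo,hi,nm):
    m=(np.abs(C[...,0]-c[0])<r)&(np.abs(C[...,1]-c[1])<r)&(C[...,2]>lo)&(C[...,2]<hi)
    p=C[m][:,:2].astype(np.float32)
    if len(p)>5:
        q=cv2.minAreaRect(p*1000); print(nm,len(p),[np.round(t,1) for t in q],"zmed",np.median(C[m][:,2]).round(4))
for nm,(u,v) in dict(b1=(228,212),b2=(268,215)).items():
    for k,C in(("top",X),("side",S)): rect(C,X[v,u],.05,.048,.065,nm+k)
for k,C in(("top",X),("side",S)): rect(C,X[226,437],.04,.022,.034,"reader"+k)
for k,C in(("top",X),("side",S)): rect(C,X[178,262],.065,.007,.02,"tray"+k)
for nm,(u,v) in dict(a=(215,192),b=(227,181)).items(): rect(X,X[v,u],.03,.006,.03,nm)
# rectified height/colour ortho, 1mm/px from merged clouds
o=np.zeros((330,600,3),np.uint8)
cv2.imwrite("pics/crops.png",np.vstack([cv2.resize(im[165:240,195:315,::-1],(720,450),interpolation=cv2.INTER_CUBIC)]))
```

```text
b1 [0.4828 0.4423 0.0535]
b2 [0.4815 0.3227 0.0531]
tray [0.6096 0.3603 0.    ]
reader [ 0.4859 -0.1845  0.0258]
a [0.551  0.4994 0.0146]
b [0.5868 0.4645 0.0213]
b1top 219 [array([485.2, 445.8]), array([45.9, 44.4]), np.float64(25.8)] zmed 0.0547
b1side 176 [array([484.5, 445.5]), array([44.1, 50.1]), np.float64(29.4)] zmed 0.057
b2top 217 [array([481.3, 323.5]), array([44.3, 43.7]), np.float64(12.1)] zmed 0.0546
b2side 207 [array([482.2, 323.2]), array([44., 46.]), np.float64(13.6)] zmed 0.0568
readertop 387 [array([ 490.1, -181. ]), array([69.7, 69.7]), np.float64(0.9)] zmed 0.0271
readerside 979 [array([ 491.7, -188.6]), array([65.2, 70.4]), np.float64(86.1)] zmed 0.0278
traytop 186 [array([607.3, 364.3]), array([124.5, 125.2]), np.float64(87.8)] zmed 0.0103
trayside 258 [array([614.4, 375.6]), array([120.4,  98.9]), np.float64(78.7)] zmed 0.0108
a 103 [array([551.9, 506. ]), array([35.8, 39.1]), np.float64(36.4)] zmed 0.009
b 44 [array([578.9, 471.3]), array([25.7, 52.5]), np.float64(66.0)] zmed 0.0137
```

View pics/crops.png

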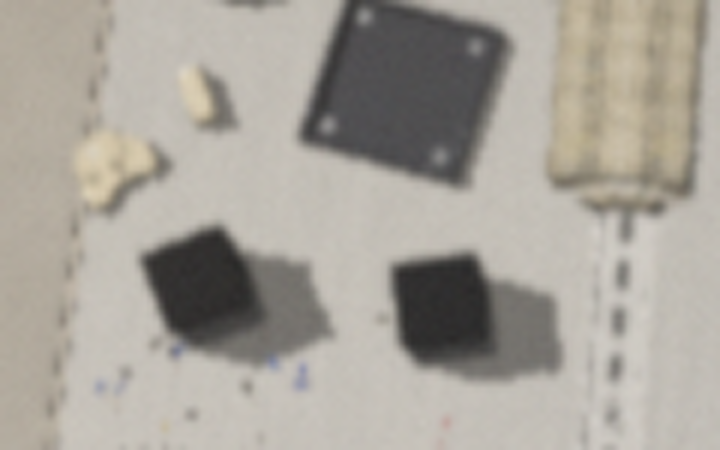

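The crop shows box 1 rotated by about 27° and box 2 by about 13°, with the tray at crop centre (405,95), relay and clamp to its left. Next I'll locate the tray and reader by colour and check clearance heights.

Run:
```python
from h import *
def onplane(name,uv,z):
    p=camera_params(name);K=np.array(p["intrinsics"]);R=np.array(p["R"]);t=np.array(p["t"])
    s=cv2.undistortPoints(np.float32(uv)[:,None],K,np.array([p["k1"],0,0,0.]))[:,0]
    r=np.hstack([s,np.ones((len(s),1))])@R; c=-R.T@t
    return c+r*((z-c[2])/r[:,2])[:,None]
for n in("top","side"):
    f=np.load(n+".npz"); im=f["im"];C=cloud(n,f["d"]); g=im.astype(int).max(2); mx=np.ptp(im.astype(int),axis=2)
    for nm,c,r,zp,zr in(("tray",(.61,.365),.065,.008,(-.02,.025)),("reader",(.49,-.184),.05,.028,(.018,.04))):
        m=(np.abs(C[...,0]-c[0])<r)&(np.abs(C[...,1]-c[1])<r)&(C[...,2]>zr[0])&(C[...,2]<zr[1])
        for k,mm in(("dark",m&(g<105)),("glass",m&(g>140)&(mx<60))):
            if nm=="tray" and k=="glass":continue
            q,l,st,ce=cv2.connectedComponentsWithStats(mm.astype(np.uint8))
            i=1+st[1:,4].argmax(); v,u=np.where(l==i); P=onplane(n,np.stack([u,v],1),zp)
            a=cv2.minAreaRect((P[:,:2]*1000).astype(np.float32)); print(n,nm,k,len(u),[np.round(t,1) for t in a],"mean",P.mean(0).round(4),"zmed",np.median(C[v,u,2]).round(4))
X=cloud("top",np.load("top.npz")["d"])
for y in np.arange(-.5,.7,.1):
    print(round(y,1),[ (lambda m:round(float(np.nanmax(X[m][:,2])),2) if m.any() else None)((np.abs(X[...,1]-y)<.05)&(np.abs(X[...,0]-x)<.05)) for x in (.3,.4,.5,.6,.7)])
```

```text
top tray dark 691 [array([604.2, 358.9]), array([87.1, 84.7]), np.float64(77.2)] mean [0.604  0.3587 0.008 ] zmed 0.0039
top reader dark 75 [array([ 484.1, -182.5]), array([57.9, 60.1]), np.float64(88.8)] mean [ 0.4685 -0.1731  0.028 ] zmed 0.0242
top reader glass 250 [array([ 488. , -185.3]), array([45.3, 48.1]), np.float64(89.8)] mean [ 0.4877 -0.1855  0.028 ] zmed 0.0277
side tray dark 138 [array([605.6, 360.5]), array([91.5, 85.1]), np.float64(77.9)] mean [0.6035 0.3755 0.008 ] zmed 0.0081
side reader dark 289 [array([ 487.9, -191. ]), array([64.2, 61.1]), np.float64(87.8)] mean [ 0.4877 -0.2045  0.028 ] zmed 0.0248
side reader glass 681 [array([ 487.4, -186.3]), array([50.8, 51.6]), np.float64(87.3)] mean [ 0.4877 -0.1868  0.028 ] zmed 0.0285
-0.5 [0.0, None, None, None, None]
-0.4 [0.59, -0.03, None, None, None]
-0.3 [0.64, 0.05, 0.07, 0.08, 0.05]
-0.2 [0.01, 0.05, 0.05, 0.06, 0.05]
-0.1 [0.74, 0.05, 0.05, 0.05, 0.07]
-0.0 [0.01, 0.05, 0.06, 0.07, 0.07]
0.1 [0.01, 0.06, 0.08, 0.08, 0.07]
0.2 [0.01, 0.05, 0.05, 0.05, 0.06]
0.3 [0.04, 0.05, 0.06, 0.05, 0.07]
0.4 [0.01, 0.05, 0.06, 0.02, 0.09]
0.5 [0.01, 0.05, 0.06, 0.02, 0.09]
0.6 [0.04, 0.02, 0.02, 0.01, 0.09]
```

Emit:
{"name": "drive_tool", "arguments": {"rows": [{"az": 0.11,"claw": 8.7},{"tx": -2.7,"ty": 3.05,"claw": 8.7},{"tx": -2.7,"ty": 3.05,"claw": 8.7},{"tx": -2.7,"ty": 3.05,"claw": 8.7},{"tx": -2.7,"ty": 3.05,"claw": 8.7},{"tx": -2.7,"ty": 3.05,"claw": 8.7},{"tx": -2.7,"ty": 3.05,"claw": 8.7},{"tx": -2.7,"ty": 3.05,"claw": 8.7},{"tx": -2.7,"ty": 3.05,"claw": 8.7},{"tx": -2.7,"ty": 3.05,"claw": 8.7}]}}

```text
invalid input at $.rows[0]: expected keys tx, ty, tz, ax, ay, az, claw
```

```bash
cat > g.py <<'E'
import sys; from h import *
def go(x,y,z,yaw=None):
    s=sense();R=np.array(s["ee_rot"]);d=R.T@(np.array([x,y,z])-s["tcp_pos"])
    w=np.degrees(np.arctan2(R[1,1],R[0,1]))
    print("t",s["time_s"],"pos",s["tcp_pos"].round(4),"yaw",w.round(2),"tool cm",(d*100).round(2),"tilt",R[:2,2].round(4),"F",s["wrist_force"].round(2),"w",round(s["gripper_width"]*8.7,2),"gf",s["gripper_force"],"J",s["joints"].round(0))
    if yaw is not None: print("az",np.radians(w-yaw).round(3))
if len(sys.argv)>3: go(*map(float,sys.argv[1:]))
E
python3 g.py .482 .3233 .1 102.8
```

```text
t 0.1 pos [ 0.2052 -0.5898  0.2216] yaw 109.17 tool cm [-56.13  77.13  12.3 ] tilt [-0.0008  0.0019] F [-0.66  0.38 -0.23] w 8.73 gf 0.0 J [-56.  22.   0.  -0. -68. -15.]
az 0.111
```

All keys are required.

Emit:
{"name": "drive_tool", "arguments": {"rows": [{"tx": 0,"ty": 0,"tz": 0,"ax": 0,"ay": 0,"az": 0.11,"claw": 8.7},{"tx": -2.7,"ty": 3.05,"tz": 0,"ax": 0,"ay": 0,"az": 0,"claw": 8.7},{"tx": -2.7,"ty": 3.05,"tz": 0,"ax": 0,"ay": 0,"az": 0,"claw": 8.7},{"tx": -2.7,"ty": 3.05,"tz": 0,"ax": 0,"ay": 0,"az": 0,"claw": 8.7},{"tx": -2.7,"ty": 3.05,"tz": 0,"ax": 0,"ay": 0,"az": 0,"claw": 8.7},{"tx": -2.7,"ty": 3.05,"tz": 0,"ax": 0,"ay": 0,"az": 0,"claw": 8.7},{"tx": -2.7,"ty": 3.05,"tz": 0,"ax": 0,"ay": 0,"az": 0,"claw": 8.7},{"tx": -2.7,"ty": 3.05,"tz": 0,"ax": 0,"ay": 0,"az": 0,"claw": 8.7},{"tx": -2.7,"ty": 3.05,"tz": 0,"ax": 0,"ay": 0,"az": 0,"claw": 8.7},{"tx": -2.7,"ty": 3.05,"tz": 0,"ax": 0,"ay": 0,"az": 0,"claw": 8.7}]}}

```text
time_s: 0.93
tcp_pos: [0.3813, -0.2665, 0.2224]
ee_rot: [[-0.975, -0.223, -0.0], [-0.223, 0.975, 0.0], [0.0, 0.0, -1.0]]
wrist_force: [0.4, -0.3, 0.1]
gripper_width: 0.996
gripper_force: 0.0
```

```bash
python3 g.py .482 .3233 .1 102.8
```

```text
t 0.9333 pos [ 0.3813 -0.2665  0.2224] yaw 102.87 tool cm [-22.96  55.26  12.25] tilt [-0.0002  0.0002] F [ 0.39 -0.27  0.14] w 8.66 gf 0.0 J [-15.   6. -21.  -0. -63. -62.]
az 0.001
```

Emit:
{"name": "drive_tool", "arguments": {"rows": [{"tx": -1.5,"ty": 3.7,"tz": 0,"ax": 0,"ay": 0,"az": 0,"claw": 8.7},{"tx": -1.5,"ty": 3.7,"tz": 0,"ax": 0,"ay": 0,"az": 0,"claw": 8.7},{"tx": -1.5,"ty": 3.7,"tz": 0,"ax": 0,"ay": 0,"az": 0,"claw": 8.7},{"tx": -1.5,"ty": 3.7,"tz": 0,"ax": 0,"ay": 0,"az": 0,"claw": 8.7},{"tx": -1.5,"ty": 3.7,"tz": 0,"ax": 0,"ay": 0,"az": 0,"claw": 8.7},{"tx": -1.5,"ty": 3.7,"tz": 0,"ax": 0,"ay": 0,"az": 0,"claw": 8.7},{"tx": -1.5,"ty": 3.7,"tz": 0,"ax": 0,"ay": 0,"az": 0,"claw": 8.7},{"tx": -1.5,"ty": 3.7,"tz": 0,"ax": 0,"ay": 0,"az": 0,"claw": 8.7},{"tx": -1.5,"ty": 3.7,"tz": 0,"ax": 0,"ay": 0,"az": 0,"claw": 8.7},{"tx": -1.5,"ty": 3.7,"tz": 0,"ax": 0,"ay": 0,"az": 0,"claw": 8.7}]}}

```text
time_s: 1.77
tcp_pos: [0.4443, 0.1276, 0.2225]
ee_rot: [[-0.975, -0.223, -0.0], [-0.223, 0.975, 0.0], [0.0, 0.0, -1.0]]
wrist_force: [0.6, -1.3, -0.6]
gripper_width: 0.995
gripper_force: 0.0
```

Emit:
{"name": "drive_tool", "arguments": {"rows": [{"tx": -1.6,"ty": 3.7,"tz": 0,"ax": 0,"ay": 0,"az": 0,"claw": 8.7},{"tx": -1.6,"ty": 3.7,"tz": 0,"ax": 0,"ay": 0,"az": 0,"claw": 8.7},{"tx": -1.6,"ty": 3.7,"tz": 2,"ax": 0,"ay": 0,"az": 0,"claw": 8.7},{"tx": -1.6,"ty": 3.0,"tz": 2.5,"ax": 0,"ay": 0,"az": 0,"claw": 8.7},{"tx": 0,"ty": 0,"tz": 3.5,"ax": 0,"ay": 0,"az": 0,"claw": 8.7},{"tx": 0,"ty": 0,"tz": 3,"ax": 0,"ay": 0,"az": 0,"claw": 8.7},{"tx": 0,"ty": 0,"tz": 0,"ax": 0,"ay": 0,"az": 0,"claw": 8.7},{"tx": 0,"ty": 0,"tz": 0,"ax": 0,"ay": 0,"az": 0,"claw": 8.7}]}}

```text
time_s: 2.43
tcp_pos: [0.4745, 0.2732, 0.1131]
ee_rot: [[-0.975, -0.223, -0.003], [-0.223, 0.975, -0.004], [0.004, -0.003, -1.0]]
wrist_force: [0.5, 0.1, 1.6]
gripper_width: 1.001
gripper_force: 0.0
```

```bash
python3 g.py .482 .3233 .017 102.8
```

```text
t 2.4333 pos [0.4745 0.2732 0.1131] yaw 102.91 tool cm [-1.89  4.74  9.59] tilt [-0.0028 -0.0036] F [0.47 0.11 1.56] w 8.71 gf 0.0 J [  47.   21.  -19.    0.  -51. -124.]
az 0.002
```

Emit:
{"name": "drive_tool", "arguments": {"rows": [{"tx": -0.9,"ty": 2.4,"tz": 0,"ax": 0,"ay": 0,"az": 0,"claw": 8.7},{"tx": -1.0,"ty": 2.35,"tz": 0,"ax": 0,"ay": 0,"az": 0,"claw": 8.7},{"tx": 0,"ty": 0,"tz": 1.5,"ax": 0,"ay": 0,"az": 0,"claw": 8.7},{"tx": 0,"ty": 0,"tz": 2,"ax": 0,"ay": 0,"az": 0,"claw": 8.7},{"tx": 0,"ty": 0,"tz": 0,"ax": 0,"ay": 0,"az": 0,"claw": 8.7},{"tx": 0,"ty": 0,"tz": 0,"ax": 0,"ay": 0,"az": 0,"claw": 8.7},{"tx": 0,"ty": 0,"tz": 0,"ax": 0,"ay": 0,"az": 0,"claw": 8.7}]}}

```text
time_s: 3.02
tcp_pos: [0.4843, 0.3251, 0.0818]
ee_rot: [[-0.975, -0.223, 0.003], [-0.223, 0.975, 0.002], [-0.003, 0.002, -1.0]]
wrist_force: [-0.7, 0.3, 0.2]
gripper_width: 0.999
gripper_force: 0.0
```

```bash
python3 g.py .482 .3233 .017 102.8;  python3 - <<'E'
from h import *
im,d=capture("side"); cv2.imwrite("pics/s1.png",cv2.resize(im[80:220,240:440,::-1],(800,560),interpolation=cv2.INTER_CUBIC))
E
```

```text
t 3.0167 pos [0.4843 0.3251 0.0818] yaw 102.89 tool cm [ 0.28 -0.13  6.48] tilt [0.003  0.0024] F [-0.66  0.34  0.17] w 8.69 gf 0.0 J [  50.   26.  -16.    0.  -48. -127.]
az 0.001
```

View pics/s1.png

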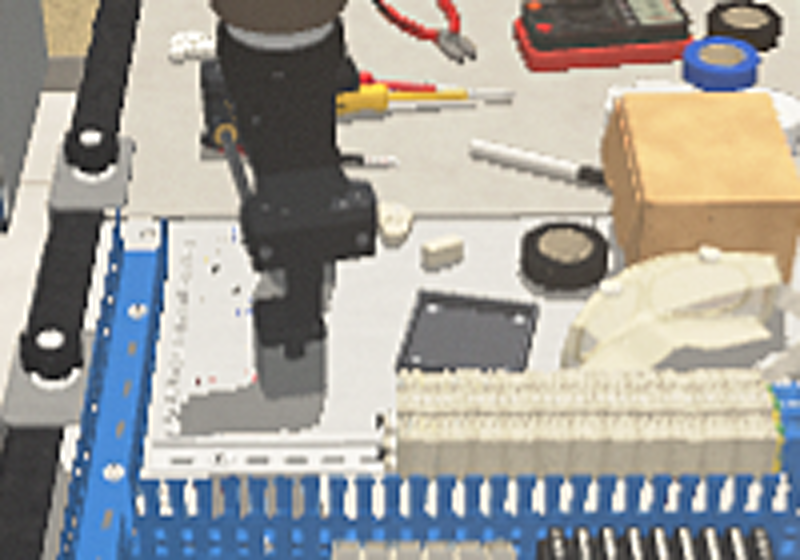

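The side view shows the fingers centred over box 2 at crop (290,350). I'll correct by a few mm, descend and grip.

Emit:
{"name": "drive_tool", "arguments": {"rows": [{"tx": 0.15,"ty": -0.1,"tz": 1.5,"ax": 0,"ay": 0,"az": 0,"claw": 8.7},{"tx": 0,"ty": 0,"tz": 2,"ax": 0,"ay": 0,"az": 0,"claw": 8.7},{"tx": 0,"ty": 0,"tz": 2,"ax": 0,"ay": 0,"az": 0,"claw": 8.7},{"tx": 0,"ty": 0,"tz": 0.9,"ax": 0,"ay": 0,"az": 0,"claw": 8.7},{"tx": 0,"ty": 0,"tz": 0,"ax": 0,"ay": 0,"az": 0,"claw": 8.7},{"tx": 0,"ty": 0,"tz": 0,"ax": 0,"ay": 0,"az": 0,"claw": 8.7},{"tx": 0,"ty": 0,"tz": 0,"ax": 0,"ay": 0,"az": 0,"claw": 8.7}]}}

```text
time_s: 3.65
tcp_pos: [0.4828, 0.324, 0.0169]
ee_rot: [[-0.975, -0.223, 0.002], [-0.223, 0.975, 0.002], [-0.002, 0.001, -1.0]]
wrist_force: [-0.1, 1.2, 0.4]
gripper_width: 0.993
gripper_force: 0.0
```

Emit:
{"name": "drive_tool", "arguments": {"rows": [{"tx": 0,"ty": 0,"tz": 0,"ax": 0,"ay": 0,"az": 0,"claw": 5.2},{"tx": 0,"ty": 0,"tz": 0,"ax": 0,"ay": 0,"az": 0,"claw": 4.8},{"tx": 0,"ty": 0,"tz": 0,"ax": 0,"ay": 0,"az": 0,"claw": 4.4},{"tx": 0,"ty": 0,"tz": 0,"ax": 0,"ay": 0,"az": 0,"claw": 3.5},{"tx": 0,"ty": 0,"tz": 0,"ax": 0,"ay": 0,"az": 0,"claw": 3},{"tx": 0,"ty": 0,"tz": 0,"ax": 0,"ay": 0,"az": 0,"claw": 3},{"tx": 0,"ty": 0,"tz": 0,"ax": 0,"ay": 0,"az": 0,"claw": 3},{"tx": 0,"ty": 0,"tz": 0,"ax": 0,"ay": 0,"az": 0,"claw": 3}]}}

```text
time_s: 4.32
tcp_pos: [0.4818, 0.3232, 0.0153]
ee_rot: [[-0.975, -0.223, -0.0], [-0.223, 0.975, 0.0], [0.0, 0.0, -1.0]]
wrist_force: [0.4, -0.0, 0.6]
gripper_width: 0.5
gripper_force: 30.0
```

```bash
python3 g.py .482 .3233 .017 102.8
```

```text
t 4.3167 pos [0.4818 0.3232 0.0153] yaw 102.88 tool cm [-0.02  0.   -0.17] tilt [-0.  0.] F [ 0.38 -0.04  0.61] w 4.35 gf 29.999320660717785 J [  50.   31.  -20.   -0.  -40. -127.]
az 0.001
```

Emit:
{"name": "drive_tool", "arguments": {"rows": [{"tx": 0,"ty": 0,"tz": -0.7,"ax": 0,"ay": 0,"az": 0,"claw": 3},{"tx": 0,"ty": 0,"tz": -1,"ax": 0,"ay": 0,"az": 0,"claw": 3},{"tx": 0,"ty": 0,"tz": -1,"ax": 0,"ay": 0,"az": 0,"claw": 3},{"tx": 0,"ty": 0,"tz": -1,"ax": 0,"ay": 0,"az": 0,"claw": 3},{"tx": 0,"ty": 0,"tz": -0.5,"ax": 0,"ay": 0,"az": 0,"claw": 3},{"tx": 0,"ty": 0,"tz": 0,"ax": 0,"ay": 0,"az": 0,"claw": 3},{"tx": 0,"ty": 0,"tz": 0,"ax": 0,"ay": 0,"az": 0,"claw": 3},{"tx": 0,"ty": 0,"tz": 0,"ax": 0,"ay": 0,"az": 0,"claw": 3},{"tx": 0,"ty": 0,"tz": 0,"ax": 0,"ay": 0,"az": 0,"claw": 3},{"tx": 0,"ty": 0,"tz": 0,"ax": 0,"ay": 0,"az": 0,"claw": 3}]}}

```text
time_s: 5.15
tcp_pos: [0.4815, 0.3229, 0.0568]
ee_rot: [[-0.975, -0.223, -0.001], [-0.223, 0.975, -0.001], [0.001, -0.001, -1.0]]
wrist_force: [-0.0, 0.0, -1.3]
gripper_width: 0.501
gripper_force: 30.0
```

Emit:
{"name": "drive_tool", "arguments": {"rows": [{"tx": 0,"ty": 0,"tz": 0,"ax": 0,"ay": 0,"az": 0,"claw": 3}]}}

```text
time_s: 5.23
tcp_pos: [0.4816, 0.323, 0.0569]
ee_rot: [[-0.975, -0.223, -0.001], [-0.223, 0.975, -0.001], [0.001, -0.001, -1.0]]
wrist_force: [0.4, 0.4, -0.2]
gripper_width: 0.504
gripper_force: 30.0
```

Emit:
{"name": "drive_tool", "arguments": {"rows": [{"tx": 0,"ty": 0,"tz": 0,"ax": 0,"ay": 0,"az": 0,"claw": 3}]}}

```text
time_s: 5.32
tcp_pos: [0.4817, 0.3231, 0.057]
ee_rot: [[-0.975, -0.223, -0.0], [-0.223, 0.975, -0.001], [0.001, -0.0, -1.0]]
wrist_force: [0.6, 0.9, -1.8]
gripper_width: 0.503
gripper_force: 30.0
```

Emit:
{"name": "drive_tool", "arguments": {"rows": [{"tx": 0,"ty": 0,"tz": 0,"ax": 0,"ay": 0,"az": 0,"claw": 3}]}}

```text
time_s: 5.4
tcp_pos: [0.4818, 0.3232, 0.0571]
ee_rot: [[-0.975, -0.223, -0.0], [-0.223, 0.975, -0.0], [0.0, -0.0, -1.0]]
wrist_force: [0.6, -0.1, -0.9]
gripper_width: 0.504
gripper_force: 30.0
```

The box weighs about 1 N, so it seems to be the light one. To keep to the order asked, I'll put it back, lift the other one and compare.

Emit:
{"name": "drive_tool", "arguments": {"rows": [{"tx": 0,"ty": 0,"tz": 1,"ax": 0,"ay": 0,"az": 0,"claw": 3},{"tx": 0,"ty": 0,"tz": 1.2,"ax": 0,"ay": 0,"az": 0,"claw": 3},{"tx": 0,"ty": 0,"tz": 1,"ax": 0,"ay": 0,"az": 0,"claw": 3},{"tx": 0,"ty": 0,"tz": 0.6,"ax": 0,"ay": 0,"az": 0,"claw": 3},{"tx": 0,"ty": 0,"tz": 0.3,"ax": 0,"ay": 0,"az": 0,"claw": 3},{"tx": 0,"ty": 0,"tz": 0,"ax": 0,"ay": 0,"az": 0,"claw": 3},{"tx": 0,"ty": 0,"tz": 0,"ax": 0,"ay": 0,"az": 0,"claw": 3},{"tx": 0,"ty": 0,"tz": 0,"ax": 0,"ay": 0,"az": 0,"claw": 3},{"tx": 0,"ty": 0,"tz": 0,"ax": 0,"ay": 0,"az": 0,"claw": 3}]}}

```text
time_s: 6.15
tcp_pos: [0.482, 0.3234, 0.0164]
ee_rot: [[-0.975, -0.223, 0.0], [-0.223, 0.975, 0.0], [-0.0, 0.0, -1.0]]
wrist_force: [0.1, -0.6, -1.8]
gripper_width: 0.5
gripper_force: 30.0
```

Emit:
{"name": "drive_tool", "arguments": {"rows": [{"tx": 0,"ty": 0,"tz": 0.1,"ax": 0,"ay": 0,"az": 0,"claw": 3},{"tx": 0,"ty": 0,"tz": 0,"ax": 0,"ay": 0,"az": 0,"claw": 3},{"tx": 0,"ty": 0,"tz": 0,"ax": 0,"ay": 0,"az": 0,"claw": 5},{"tx": 0,"ty": 0,"tz": 0,"ax": 0,"ay": 0,"az": 0,"claw": 7},{"tx": 0,"ty": 0,"tz": 0,"ax": 0,"ay": 0,"az": 0,"claw": 8.7},{"tx": 0,"ty": 0,"tz": 0,"ax": 0,"ay": 0,"az": 0,"claw": 8.7},{"tx": 0,"ty": 0,"tz": 0,"ax": 0,"ay": 0,"az": 0,"claw": 8.7},{"tx": 0,"ty": 0,"tz": -2,"ax": 0,"ay": 0,"az": 0,"claw": 8.7},{"tx": 0,"ty": 0,"tz": -3.5,"ax": 0,"ay": 0,"az": 0,"claw": 8.7},{"tx": 0,"ty": 0,"tz": -3.5,"ax": 0,"ay": 0,"az": 0,"claw": 8.7}]}}

```text
time_s: 6.98
tcp_pos: [0.4811, 0.3224, 0.1052]
ee_rot: [[-0.975, -0.223, -0.002], [-0.223, 0.975, -0.003], [0.003, -0.002, -1.0]]
wrist_force: [1.0, 1.2, 0.0]
gripper_width: 0.975
gripper_force: 0.0
```

```bash
python3 g.py .4845 .4455 .1 116.8
```

```text
t 6.9833 pos [0.4811 0.3224 0.1052] yaw 102.88 tool cm [-3.08 11.93  0.49] tilt [-0.0025 -0.0029] F [1.02 1.23 0.03] w 8.49 gf 0.0 J [  50.   24.  -15.   -0.  -51. -127.]
az -0.243
```

Emit:
{"name": "drive_tool", "arguments": {"rows": [{"tx": -1,"ty": 4,"tz": 0,"ax": 0,"ay": 0,"az": 0,"claw": 8.7},{"tx": -1,"ty": 4,"tz": 0,"ax": 0,"ay": 0,"az": 0,"claw": 8.7},{"tx": -1.05,"ty": 4,"tz": 0,"ax": 0,"ay": 0,"az": 0,"claw": 8.7},{"tx": 0,"ty": 0,"tz": 0,"ax": 0,"ay": 0,"az": -0.116,"claw": 8.7},{"tx": 0,"ty": 0,"tz": 0,"ax": 0,"ay": 0,"az": -0.116,"claw": 8.7},{"tx": 0,"ty": 0,"tz": 2,"ax": 0,"ay": 0,"az": 0,"claw": 8.7},{"tx": 0,"ty": 0,"tz": 0,"ax": 0,"ay": 0,"az": 0,"claw": 8.7},{"tx": 0,"ty": 0,"tz": 0,"ax": 0,"ay": 0,"az": 0,"claw": 8.7},{"tx": 0,"ty": 0,"tz": 0,"ax": 0,"ay": 0,"az": 0,"claw": 8.7}]}}

```text
time_s: 7.73
tcp_pos: [0.4851, 0.4469, 0.0858]
ee_rot: [[-0.898, -0.441, 0.0], [-0.441, 0.898, -0.0], [-0.0, -0.0, -1.0]]
wrist_force: [0.2, -0.5, -0.6]
gripper_width: 1.0
gripper_force: 0.0
```

```bash
python3 g.py .4845 .4455 .0155 116.3
```

```text
t 7.7333 pos [0.4851 0.4469 0.0858] yaw 116.16 tool cm [ 0.12 -0.1   7.03] tilt [ 0.0004 -0.0001] F [ 0.21 -0.51 -0.59] w 8.7 gf 0.0 J [  57.   32.   -4.    0.  -54. -121.]
az -0.002
```

Emit:
{"name": "drive_tool", "arguments": {"rows": [{"tx": 0.1,"ty": -0.1,"tz": 1.5,"ax": 0,"ay": 0,"az": 0,"claw": 8.7},{"tx": 0,"ty": 0,"tz": 2,"ax": 0,"ay": 0,"az": 0,"claw": 8.7},{"tx": 0,"ty": 0,"tz": 2,"ax": 0,"ay": 0,"az": 0,"claw": 8.7},{"tx": 0,"ty": 0,"tz": 1.4,"ax": 0,"ay": 0,"az": 0,"claw": 8.7},{"tx": 0,"ty": 0,"tz": 0,"ax": 0,"ay": 0,"az": 0,"claw": 8.7},{"tx": 0,"ty": 0,"tz": 0,"ax": 0,"ay": 0,"az": 0,"claw": 8.7},{"tx": 0,"ty": 0,"tz": 0,"ax": 0,"ay": 0,"az": 0,"claw": 8.7}]}}

```text
time_s: 8.32
tcp_pos: [0.4852, 0.4465, 0.0181]
ee_rot: [[-0.897, -0.441, 0.002], [-0.441, 0.897, 0.002], [-0.003, 0.001, -1.0]]
wrist_force: [0.3, -0.4, 0.6]
gripper_width: 1.003
gripper_force: 0.0
```

Emit:
{"name": "drive_tool", "arguments": {"rows": [{"tx": 0,"ty": 0,"tz": 0,"ax": 0,"ay": 0,"az": 0,"claw": 5.2},{"tx": 0,"ty": 0,"tz": 0,"ax": 0,"ay": 0,"az": 0,"claw": 4.8},{"tx": 0,"ty": 0,"tz": 0,"ax": 0,"ay": 0,"az": 0,"claw": 4.4},{"tx": 0,"ty": 0,"tz": 0,"ax": 0,"ay": 0,"az": 0,"claw": 3.5},{"tx": 0,"ty": 0,"tz": 0,"ax": 0,"ay": 0,"az": 0,"claw": 3},{"tx": 0,"ty": 0,"tz": 0,"ax": 0,"ay": 0,"az": 0,"claw": 3},{"tx": 0,"ty": 0,"tz": 0,"ax": 0,"ay": 0,"az": 0,"claw": 3},{"tx": 0,"ty": 0,"tz": 0,"ax": 0,"ay": 0,"az": 0,"claw": 3}]}}

```text
time_s: 8.98
tcp_pos: [0.4844, 0.4455, 0.0163]
ee_rot: [[-0.897, -0.441, -0.0], [-0.441, 0.897, -0.0], [0.0, -0.0, -1.0]]
wrist_force: [0.0, -0.9, 1.9]
gripper_width: 0.498
gripper_force: 30.0
```

Emit:
{"name": "drive_tool", "arguments": {"rows": [{"tx": 0,"ty": 0,"tz": -0.7,"ax": 0,"ay": 0,"az": 0,"claw": 3},{"tx": 0,"ty": 0,"tz": -1,"ax": 0,"ay": 0,"az": 0,"claw": 3},{"tx": 0,"ty": 0,"tz": -1,"ax": 0,"ay": 0,"az": 0,"claw": 3},{"tx": 0,"ty": 0,"tz": -1,"ax": 0,"ay": 0,"az": 0,"claw": 3},{"tx": 0,"ty": 0,"tz": -0.5,"ax": 0,"ay": 0,"az": 0,"claw": 3},{"tx": 0,"ty": 0,"tz": 0,"ax": 0,"ay": 0,"az": 0,"claw": 3},{"tx": 0,"ty": 0,"tz": 0,"ax": 0,"ay": 0,"az": 0,"claw": 3},{"tx": 0,"ty": 0,"tz": 0,"ax": 0,"ay": 0,"az": 0,"claw": 3},{"tx": 0,"ty": 0,"tz": 0,"ax": 0,"ay": 0,"az": 0,"claw": 3},{"tx": 0,"ty": 0,"tz": 0,"ax": 0,"ay": 0,"az": 0,"claw": 3}]}}

```text
time_s: 9.82
tcp_pos: [0.4841, 0.4453, 0.0577]
ee_rot: [[-0.898, -0.441, -0.001], [-0.441, 0.898, -0.001], [0.001, -0.001, -1.0]]
wrist_force: [-0.0, -0.2, -3.8]
gripper_width: 0.502
gripper_force: 30.0
```

Emit:
{"name": "drive_tool", "arguments": {"rows": [{"tx": 0,"ty": 0,"tz": 0,"ax": 0,"ay": 0,"az": 0,"claw": 3}]}}

```text
time_s: 9.9
tcp_pos: [0.4842, 0.4454, 0.0578]
ee_rot: [[-0.897, -0.441, -0.001], [-0.441, 0.897, -0.001], [0.001, -0.0, -1.0]]
wrist_force: [0.8, -0.8, -3.9]
gripper_width: 0.503
gripper_force: 30.0
```

Emit:
{"name": "drive_tool", "arguments": {"rows": [{"tx": 0,"ty": 0,"tz": 0,"ax": 0,"ay": 0,"az": 0,"claw": 3}]}}

```text
time_s: 9.98
tcp_pos: [0.4843, 0.4455, 0.058]
ee_rot: [[-0.897, -0.441, -0.0], [-0.441, 0.897, -0.001], [0.001, -0.0, -1.0]]
wrist_force: [-0.6, -0.0, -3.9]
gripper_width: 0.503
gripper_force: 30.0
```

Box 1 (3.9 N) is the heavy one. I'll set it back and return to box 2.

Emit:
{"name": "drive_tool", "arguments": {"rows": [{"tx": 0,"ty": 0,"tz": 1,"ax": 0,"ay": 0,"az": 0,"claw": 3},{"tx": 0,"ty": 0,"tz": 1.2,"ax": 0,"ay": 0,"az": 0,"claw": 3},{"tx": 0,"ty": 0,"tz": 1,"ax": 0,"ay": 0,"az": 0,"claw": 3},{"tx": 0,"ty": 0,"tz": 0.6,"ax": 0,"ay": 0,"az": 0,"claw": 3},{"tx": 0,"ty": 0,"tz": 0.3,"ax": 0,"ay": 0,"az": 0,"claw": 3},{"tx": 0,"ty": 0,"tz": 0.1,"ax": 0,"ay": 0,"az": 0,"claw": 3},{"tx": 0,"ty": 0,"tz": 0,"ax": 0,"ay": 0,"az": 0,"claw": 3},{"tx": 0,"ty": 0,"tz": 0,"ax": 0,"ay": 0,"az": 0,"claw": 3},{"tx": 0,"ty": 0,"tz": 0,"ax": 0,"ay": 0,"az": 0,"claw": 3},{"tx": 0,"ty": 0,"tz": 0,"ax": 0,"ay": 0,"az": 0,"claw": 3}]}}

```text
time_s: 10.82
tcp_pos: [0.4844, 0.4457, 0.0163]
ee_rot: [[-0.898, -0.441, 0.0], [-0.441, 0.898, 0.0], [-0.0, 0.0, -1.0]]
wrist_force: [-1.4, -0.4, -1.7]
gripper_width: 0.505
gripper_force: 30.0
```

Emit:
{"name": "drive_tool", "arguments": {"rows": [{"tx": 0,"ty": 0,"tz": 0,"ax": 0,"ay": 0,"az": 0,"claw": 3}]}}

```text
time_s: 10.9
tcp_pos: [0.4844, 0.4457, 0.0163]
ee_rot: [[-0.897, -0.441, 0.0], [-0.441, 0.897, 0.0], [-0.0, 0.0, -1.0]]
wrist_force: [-1.1, 0.5, -1.9]
gripper_width: 0.504
gripper_force: 30.0
```

Emit:
{"name": "drive_tool", "arguments": {"rows": [{"tx": 0,"ty": 0,"tz": 0,"ax": 0,"ay": 0,"az": 0,"claw": 5},{"tx": 0,"ty": 0,"tz": 0,"ax": 0,"ay": 0,"az": 0,"claw": 7},{"tx": 0,"ty": 0,"tz": 0,"ax": 0,"ay": 0,"az": 0,"claw": 8.7},{"tx": 0,"ty": 0,"tz": 0,"ax": 0,"ay": 0,"az": 0,"claw": 8.7},{"tx": 0,"ty": 0,"tz": 0,"ax": 0,"ay": 0,"az": 0,"claw": 8.7},{"tx": 0,"ty": 0,"tz": -2,"ax": 0,"ay": 0,"az": 0,"claw": 8.7},{"tx": 0,"ty": 0,"tz": -3.5,"ax": 0,"ay": 0,"az": 0,"claw": 8.7},{"tx": 0,"ty": 0,"tz": -3.5,"ax": 0,"ay": 0,"az": 0,"claw": 8.7},{"tx": 0,"ty": 0,"tz": 0,"ax": 0,"ay": 0,"az": 0.116,"claw": 8.7},{"tx": 0,"ty": 0,"tz": 0,"ax": 0,"ay": 0,"az": 0.116,"claw": 8.7}]}}

```text
time_s: 11.73
tcp_pos: [0.4856, 0.4473, 0.11]
ee_rot: [[-0.976, -0.218, 0.004], [-0.218, 0.976, 0.006], [-0.005, 0.005, -1.0]]
wrist_force: [0.2, -0.0, -1.1]
gripper_width: 0.993
gripper_force: 0.0
```

Emit:
{"name": "drive_tool", "arguments": {"rows": [{"tx": 1,"ty": -4,"tz": 0,"ax": 0,"ay": 0,"az": 0,"claw": 8.7},{"tx": 1,"ty": -4,"tz": 0,"ax": 0,"ay": 0,"az": 0,"claw": 8.7},{"tx": 0.95,"ty": -3.9,"tz": 0,"ax": 0,"ay": 0,"az": 0,"claw": 8.7},{"tx": 0,"ty": 0,"tz": 2,"ax": 0,"ay": 0,"az": 0,"claw": 8.7},{"tx": 0,"ty": 0,"tz": 0,"ax": 0,"ay": 0,"az": 0,"claw": 8.7},{"tx": 0,"ty": 0,"tz": 0,"ax": 0,"ay": 0,"az": 0,"claw": 8.7},{"tx": 0,"ty": 0,"tz": 0,"ax": 0,"ay": 0,"az": 0,"claw": 8.7},{"tx": 0,"ty": 0,"tz": 0,"ax": 0,"ay": 0,"az": 0,"claw": 8.7}]}}

```text
time_s: 12.4
tcp_pos: [0.4827, 0.3246, 0.0871]
ee_rot: [[-0.975, -0.224, 0.001], [-0.224, 0.975, 0.001], [-0.002, 0.001, -1.0]]
wrist_force: [0.0, 0.3, -0.5]
gripper_width: 1.001
gripper_force: 0.0
```

```bash
python3 g.py .482 .3234 .0155 102.9
```

```text
t 12.4 pos [0.4827 0.3246 0.0871] yaw 102.96 tool cm [ 0.11 -0.11  7.16] tilt [0.0014 0.0012] F [ 0.05  0.34 -0.48] w 8.71 gf 0.0 J [  50.   25.  -16.    0.  -49. -127.]
az 0.001
```

Emit:
{"name": "drive_tool", "arguments": {"rows": [{"tx": 0.05,"ty": -0.05,"tz": 1.5,"ax": 0,"ay": 0,"az": 0,"claw": 8.7},{"tx": 0,"ty": 0,"tz": 2,"ax": 0,"ay": 0,"az": 0,"claw": 8.7},{"tx": 0,"ty": 0,"tz": 2,"ax": 0,"ay": 0,"az": 0,"claw": 8.7},{"tx": 0,"ty": 0,"tz": 1.5,"ax": 0,"ay": 0,"az": 0,"claw": 8.7},{"tx": 0,"ty": 0,"tz": 0,"ax": 0,"ay": 0,"az": 0,"claw": 8.7},{"tx": 0,"ty": 0,"tz": 0,"ax": 0,"ay": 0,"az": 0,"claw": 8.7},{"tx": 0,"ty": 0,"tz": 0,"ax": 0,"ay": 0,"az": 0,"claw": 8.7}]}}

```text
time_s: 12.98
tcp_pos: [0.4825, 0.3237, 0.0174]
ee_rot: [[-0.975, -0.224, 0.002], [-0.224, 0.975, 0.001], [-0.002, 0.001, -1.0]]
wrist_force: [-0.1, 0.1, 1.1]
gripper_width: 0.999
gripper_force: 0.0
```

Emit:
{"name": "drive_tool", "arguments": {"rows": [{"tx": 0,"ty": 0,"tz": 0,"ax": 0,"ay": 0,"az": 0,"claw": 5.2},{"tx": 0,"ty": 0,"tz": 0,"ax": 0,"ay": 0,"az": 0,"claw": 4.8},{"tx": 0,"ty": 0,"tz": 0,"ax": 0,"ay": 0,"az": 0,"claw": 4.4},{"tx": 0,"ty": 0,"tz": 0,"ax": 0,"ay": 0,"az": 0,"claw": 3.5},{"tx": 0,"ty": 0,"tz": 0,"ax": 0,"ay": 0,"az": 0,"claw": 3},{"tx": 0,"ty": 0,"tz": 0,"ax": 0,"ay": 0,"az": 0,"claw": 3},{"tx": 0,"ty": 0,"tz": 0,"ax": 0,"ay": 0,"az": 0,"claw": 3},{"tx": 0,"ty": 0,"tz": 0,"ax": 0,"ay": 0,"az": 0,"claw": 3}]}}

```text
time_s: 13.65
tcp_pos: [0.4818, 0.3225, 0.0164]
ee_rot: [[-0.975, -0.223, 0.0], [-0.223, 0.975, 0.0], [-0.0, 0.0, -1.0]]
wrist_force: [-0.4, 0.3, -0.6]
gripper_width: 0.498
gripper_force: 30.0
```

Emit:
{"name": "drive_tool", "arguments": {"rows": [{"tx": 0,"ty": 0,"tz": -0.7,"ax": 0,"ay": 0,"az": 0,"claw": 3},{"tx": 0,"ty": 0,"tz": -1.5,"ax": 0,"ay": 0,"az": 0,"claw": 3},{"tx": 0,"ty": 0,"tz": -1.5,"ax": 0,"ay": 0,"az": 0,"claw": 3},{"tx": 0,"ty": 0,"tz": -1.5,"ax": 0,"ay": 0,"az": 0,"claw": 3},{"tx": 0,"ty": 0,"tz": -0.8,"ax": 0,"ay": 0,"az": 0,"claw": 3},{"tx": 0,"ty": 0,"tz": 0,"ax": 0,"ay": 0,"az": 0,"claw": 3},{"tx": 0,"ty": 0,"tz": 0,"ax": 0,"ay": 0,"az": 0,"claw": 3},{"tx": 0,"ty": 0,"tz": 0,"ax": 0,"ay": 0,"az": 0,"claw": 3}]}}

```text
time_s: 14.32
tcp_pos: [0.4812, 0.3219, 0.0755]
ee_rot: [[-0.975, -0.223, -0.001], [-0.223, 0.975, -0.001], [0.002, -0.001, -1.0]]
wrist_force: [0.0, -0.3, -1.0]
gripper_width: 0.503
gripper_force: 30.0
```

```bash
python3 g.py .605 .359 .06 77.5
```

```text
t 14.3167 pos [0.4812 0.3219 0.0755] yaw 102.86 tool cm [-12.9    0.86   1.53] tilt [-0.0014 -0.0011] F [ 0.05 -0.28 -0.99] w 4.38 gf 29.99975719023496 J [  50.   26.  -17.   -0.  -47. -127.]
az 0.443
```

Emit:
{"name": "drive_tool", "arguments": {"rows": [{"tx": -1.5,"ty": 0.1,"tz": 0,"ax": 0,"ay": 0,"az": 0,"claw": 3},{"tx": -2.5,"ty": 0.2,"tz": 0,"ax": 0,"ay": 0,"az": 0,"claw": 3},{"tx": -2.5,"ty": 0.2,"tz": 0,"ax": 0,"ay": 0,"az": 0,"claw": 3},{"tx": -2.5,"ty": 0.2,"tz": 0,"ax": 0,"ay": 0,"az": 0,"claw": 3},{"tx": -2.4,"ty": 0.2,"tz": 0,"ax": 0,"ay": 0,"az": 0,"claw": 3},{"tx": -1.5,"ty": 0,"tz": 0,"ax": 0,"ay": 0,"az": 0,"claw": 3},{"tx": 0,"ty": 0,"tz": 1.5,"ax": 0,"ay": 0,"az": 0,"claw": 3},{"tx": 0,"ty": 0,"tz": 0,"ax": 0,"ay": 0,"az": 0,"claw": 3},{"tx": 0,"ty": 0,"tz": 0,"ax": 0,"ay": 0,"az": 0,"claw": 3},{"tx": 0,"ty": 0,"tz": 0,"ax": 0,"ay": 0,"az": 0,"claw": 3}]}}

```text
time_s: 15.15
tcp_pos: [0.6049, 0.3596, 0.0607]
ee_rot: [[-0.975, -0.223, -0.001], [-0.223, 0.975, -0.001], [0.002, -0.001, -1.0]]
wrist_force: [-0.6, -0.1, 0.0]
gripper_width: 0.505
gripper_force: 30.0
```

```bash
python3 g.py .605 .359 .0203;  python3 - <<'E'
from h import *
im,d=capture("side"); cv2.imwrite("pics/s2.png",cv2.resize(im[80:220,240:440,::-1],(800,560),interpolation=cv2.INTER_CUBIC))
E
```

```text
t 15.15 pos [0.6049 0.3596 0.0607] yaw 102.9 tool cm [-0.   -0.06  4.04] tilt [-0.0013 -0.0014] F [-0.55 -0.11  0.03] w 4.4 gf 29.99989163596183 J [  44.   37.    2.    0.  -55. -121.]
```

View pics/s2.png

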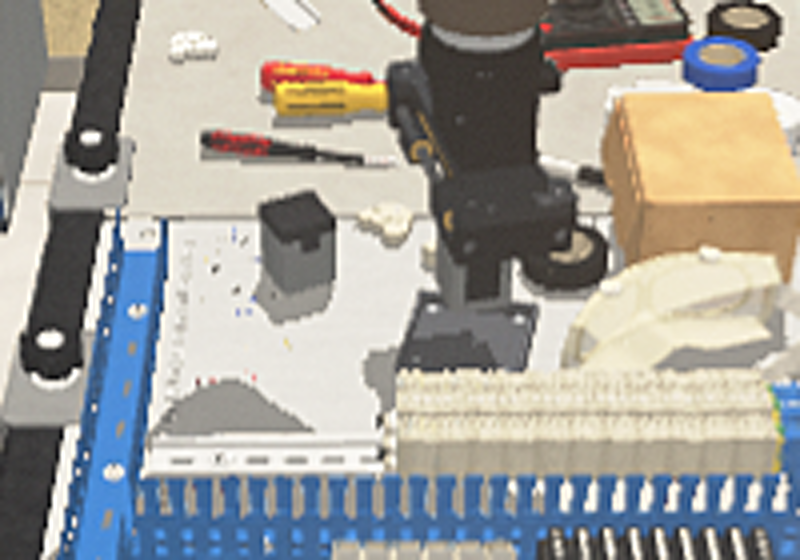

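The box hangs over the tray at crop (470,290), and heavy box 1 stands upright at (297,240). Lowering now.

Emit:
{"name": "drive_tool", "arguments": {"rows": [{"tx": 0,"ty": 0,"tz": 1,"ax": 0,"ay": 0,"az": 0,"claw": 3},{"tx": 0,"ty": 0,"tz": 1.2,"ax": 0,"ay": 0,"az": 0,"claw": 3},{"tx": 0,"ty": 0,"tz": 1,"ax": 0,"ay": 0,"az": 0,"claw": 3},{"tx": 0,"ty": 0,"tz": 0.5,"ax": 0,"ay": 0,"az": 0,"claw": 3},{"tx": 0,"ty": 0,"tz": 0.3,"ax": 0,"ay": 0,"az": 0,"claw": 3},{"tx": 0,"ty": 0,"tz": 0.1,"ax": 0,"ay": 0,"az": 0,"claw": 3},{"tx": 0,"ty": 0,"tz": 0,"ax": 0,"ay": 0,"az": 0,"claw": 3},{"tx": 0,"ty": 0,"tz": 0,"ax": 0,"ay": 0,"az": 0,"claw": 3},{"tx": 0,"ty": 0,"tz": 0,"ax": 0,"ay": 0,"az": 0,"claw": 3},{"tx": 0,"ty": 0,"tz": 0,"ax": 0,"ay": 0,"az": 0,"claw": 3}]}}

```text
time_s: 16.03
tcp_pos: [0.6054, 0.3599, 0.0204]
ee_rot: [[-0.975, -0.223, -0.0], [-0.223, 0.975, -0.0], [0.0, -0.0, -1.0]]
wrist_force: [-1.6, -1.3, 0.9]
gripper_width: 0.502
gripper_force: 30.0
```

Emit:
{"name": "drive_tool", "arguments": {"rows": [{"tx": 0,"ty": 0,"tz": 0,"ax": 0,"ay": 0,"az": 0,"claw": 3}]}}

```text
time_s: 16.12
tcp_pos: [0.6054, 0.3599, 0.0205]
ee_rot: [[-0.975, -0.223, -0.0], [-0.223, 0.975, -0.0], [0.0, -0.0, -1.0]]
wrist_force: [-0.8, -1.0, 1.2]
gripper_width: 0.498
gripper_force: 30.0
```

Emit:
{"name": "drive_tool", "arguments": {"rows": [{"tx": 0,"ty": 0,"tz": 0,"ax": 0,"ay": 0,"az": 0,"claw": 5},{"tx": 0,"ty": 0,"tz": 0,"ax": 0,"ay": 0,"az": 0,"claw": 6.5},{"tx": 0,"ty": 0,"tz": 0,"ax": 0,"ay": 0,"az": 0,"claw": 6.5},{"tx": 0,"ty": 0,"tz": 0,"ax": 0,"ay": 0,"az": 0,"claw": 6.5},{"tx": 0,"ty": 0,"tz": -1.5,"ax": 0,"ay": 0,"az": 0,"claw": 6.5},{"tx": 0,"ty": 0,"tz": -3,"ax": 0,"ay": 0,"az": 0,"claw": 6.5},{"tx": 0,"ty": 0,"tz": -3.5,"ax": 0,"ay": 0,"az": 0,"claw": 8.7},{"tx": 0,"ty": 0,"tz": -2,"ax": 0,"ay": 0,"az": 0,"claw": 8.7},{"tx": 0,"ty": 0,"tz": 0,"ax": 0,"ay": 0,"az": -0.116,"claw": 8.7},{"tx": 0,"ty": 0,"tz": 0,"ax": 0,"ay": 0,"az": -0.116,"claw": 8.7}]}}

```text
time_s: 16.95
tcp_pos: [0.6065, 0.3609, 0.1231]
ee_rot: [[-0.895, -0.446, 0.004], [-0.446, 0.895, 0.004], [-0.005, 0.001, -1.0]]
wrist_force: [0.2, 0.1, -0.0]
gripper_width: 0.949
gripper_force: 0.0
```

```bash
python3 g.py .4844 .4457 .09 116.2
```

```text
t 16.95 pos [0.6065 0.3609 0.1231] yaw 116.49 tool cm [ 7.16 13.03  3.29] tilt [0.0038 0.0035] F [ 0.22  0.12 -0.  ] w 8.26 gf 0.0 J [  44.   34.    5.    0.  -61. -107.]
az 0.005
```

Emit:
{"name": "drive_tool", "arguments": {"rows": [{"tx": 1.8,"ty": 3.3,"tz": 0,"ax": 0,"ay": 0,"az": 0,"claw": 8.7},{"tx": 1.8,"ty": 3.3,"tz": 0,"ax": 0,"ay": 0,"az": 0,"claw": 8.7},{"tx": 1.8,"ty": 3.3,"tz": 0,"ax": 0,"ay": 0,"az": 0,"claw": 8.7},{"tx": 1.7,"ty": 3.1,"tz": 0,"ax": 0,"ay": 0,"az": 0,"claw": 8.7},{"tx": 0,"ty": 0,"tz": 3,"ax": 0,"ay": 0,"az": 0,"claw": 8.7},{"tx": 0,"ty": 0,"tz": 0,"ax": 0,"ay": 0,"az": 0,"claw": 8.7},{"tx": 0,"ty": 0,"tz": 0,"ax": 0,"ay": 0,"az": 0,"claw": 8.7},{"tx": 0,"ty": 0,"tz": 0,"ax": 0,"ay": 0,"az": 0,"claw": 8.7},{"tx": 0,"ty": 0,"tz": 0,"ax": 0,"ay": 0,"az": 0,"claw": 8.7}]}}

```text
time_s: 17.7
tcp_pos: [0.4859, 0.4453, 0.0915]
ee_rot: [[-0.898, -0.44, 0.002], [-0.44, 0.898, 0.001], [-0.002, 0.001, -1.0]]
wrist_force: [0.5, -0.1, 0.5]
gripper_width: 0.998
gripper_force: 0.0
```

```bash
python3 g.py .4844 .4457 .016 116.2;  python3 - <<'E'
from h import *
im,d=capture("side"); cv2.imwrite("pics/s3.png",cv2.resize(im[80:220,240:440,::-1],(800,560),interpolation=cv2.INTER_CUBIC))
E
```

```text
t 17.7 pos [0.4859 0.4453 0.0915] yaw 116.1 tool cm [0.13 0.1  7.55] tilt [0.0015 0.0013] F [ 0.51 -0.12  0.49] w 8.68 gf 0.0 J [  57.   31.   -4.    0.  -54. -120.]
az -0.002
```

View pics/s3.png

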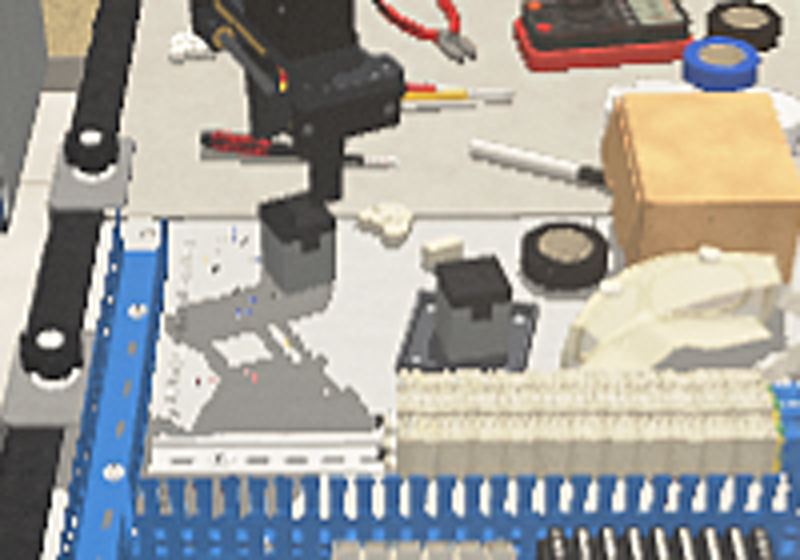

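The light box stands upright in the tray at (472,310), and the relay and clamp have not moved. Next I grip box 1.

Emit:
{"name": "drive_tool", "arguments": {"rows": [{"tx": 0.1,"ty": 0.05,"tz": 1.7,"ax": 0,"ay": 0,"az": 0,"claw": 8.7},{"tx": 0,"ty": 0,"tz": 2.2,"ax": 0,"ay": 0,"az": 0,"claw": 8.7},{"tx": 0,"ty": 0,"tz": 2,"ax": 0,"ay": 0,"az": 0,"claw": 8.7},{"tx": 0,"ty": 0,"tz": 1.5,"ax": 0,"ay": 0,"az": 0,"claw": 8.7},{"tx": 0,"ty": 0,"tz": 0,"ax": 0,"ay": 0,"az": 0,"claw": 8.7},{"tx": 0,"ty": 0,"tz": 0,"ax": 0,"ay": 0,"az": 0,"claw": 8.7},{"tx": 0,"ty": 0,"tz": 0,"ax": 0,"ay": 0,"az": 0,"claw": 8.7}]}}

```text
time_s: 18.33
tcp_pos: [0.4845, 0.4459, 0.0179]
ee_rot: [[-0.898, -0.441, 0.002], [-0.441, 0.898, 0.002], [-0.002, 0.001, -1.0]]
wrist_force: [0.4, 0.0, -0.5]
gripper_width: 1.002
gripper_force: 0.0
```

Emit:
{"name": "drive_tool", "arguments": {"rows": [{"tx": 0,"ty": 0,"tz": 0,"ax": 0,"ay": 0,"az": 0,"claw": 5.2},{"tx": 0,"ty": 0,"tz": 0,"ax": 0,"ay": 0,"az": 0,"claw": 4.8},{"tx": 0,"ty": 0,"tz": 0,"ax": 0,"ay": 0,"az": 0,"claw": 4.4},{"tx": 0,"ty": 0,"tz": 0,"ax": 0,"ay": 0,"az": 0,"claw": 3.5},{"tx": 0,"ty": 0,"tz": 0,"ax": 0,"ay": 0,"az": 0,"claw": 3},{"tx": 0,"ty": 0,"tz": 0,"ax": 0,"ay": 0,"az": 0,"claw": 3},{"tx": 0,"ty": 0,"tz": 0,"ax": 0,"ay": 0,"az": 0,"claw": 3},{"tx": 0,"ty": 0,"tz": 0,"ax": 0,"ay": 0,"az": 0,"claw": 3}]}}

```text
time_s: 19.0
tcp_pos: [0.4833, 0.4453, 0.0164]
ee_rot: [[-0.897, -0.441, -0.0], [-0.441, 0.897, -0.0], [0.0, -0.0, -1.0]]
wrist_force: [0.0, 0.5, 2.1]
gripper_width: 0.503
gripper_force: 30.0
```

Emit:
{"name": "drive_tool", "arguments": {"rows": [{"tx": 0,"ty": 0,"tz": -0.7,"ax": 0,"ay": 0,"az": 0,"claw": 3},{"tx": 0,"ty": 0,"tz": -2,"ax": 0,"ay": 0,"az": 0,"claw": 3},{"tx": 0,"ty": 0,"tz": -3,"ax": 0,"ay": 0,"az": 0,"claw": 3},{"tx": 0,"ty": 0,"tz": -3,"ax": 0,"ay": 0,"az": 0,"claw": 3},{"tx": 0,"ty": 0,"tz": -3,"ax": 0,"ay": 0,"az": 0,"claw": 3},{"tx": 0,"ty": 0,"tz": -1.5,"ax": 0,"ay": 0,"az": 0,"claw": 3},{"tx": 0,"ty": 0,"tz": 0,"ax": 0,"ay": 0,"az": 0,"claw": 3},{"tx": 0,"ty": 0,"tz": 0,"ax": 0,"ay": 0,"az": 0,"claw": 3}]}}

```text
time_s: 19.67
tcp_pos: [0.4827, 0.4451, 0.1481]
ee_rot: [[-0.898, -0.441, -0.001], [-0.441, 0.898, 0.001], [0.001, 0.001, -1.0]]
wrist_force: [-0.2, -0.2, -4.4]
gripper_width: 0.504
gripper_force: 30.0
```

```bash
python3 g.py .4877 -.186 .145 90
```

```text
t 19.6667 pos [0.4827 0.4451 0.1481] yaw 116.14 tool cm [ 27.35 -56.88   0.28] tilt [-0.001   0.0005] F [-0.17 -0.19 -4.41] w 4.39 gf 29.999145744368434 J [  57.   28.   -1.   -0.  -61. -121.]
az 0.456
```

Emit:
{"name": "drive_tool", "arguments": {"rows": [{"tx": 0.7,"ty": -1.4,"tz": 0,"ax": 0,"ay": 0,"az": 0,"claw": 3},{"tx": 1.3,"ty": -2.7,"tz": 0,"ax": 0,"ay": 0,"az": 0,"claw": 3},{"tx": 1.3,"ty": -2.7,"tz": 0,"ax": 0,"ay": 0,"az": 0,"claw": 3},{"tx": 1.3,"ty": -2.7,"tz": 0,"ax": 0,"ay": 0,"az": 0,"claw": 3},{"tx": 1.3,"ty": -2.7,"tz": 0,"ax": 0,"ay": 0,"az": 0,"claw": 3},{"tx": 1.3,"ty": -2.7,"tz": 0,"ax": 0,"ay": 0,"az": 0,"claw": 3},{"tx": 1.3,"ty": -2.7,"tz": 0,"ax": 0,"ay": 0,"az": 0,"claw": 3},{"tx": 1.3,"ty": -2.7,"tz": 0,"ax": 0,"ay": 0,"az": 0,"claw": 3},{"tx": 1.3,"ty": -2.7,"tz": 0,"ax": 0,"ay": 0,"az": 0,"claw": 3},{"tx": 1.3,"ty": -2.7,"tz": 0,"ax": 0,"ay": 0,"az": 0,"claw": 3}]}}

```text
time_s: 20.5
tcp_pos: [0.4833, 0.1576, 0.1458]
ee_rot: [[-0.898, -0.441, -0.005], [-0.441, 0.898, -0.003], [0.006, -0.0, -1.0]]
wrist_force: [0.3, -0.4, -4.1]
gripper_width: 0.501
gripper_force: 30.0
```

Emit:
{"name": "drive_tool", "arguments": {"rows": [{"tx": 1.3,"ty": -2.7,"tz": 0,"ax": 0,"ay": 0,"az": 0,"claw": 3},{"tx": 1.3,"ty": -2.7,"tz": 0,"ax": 0,"ay": 0,"az": 0,"claw": 3},{"tx": 1.3,"ty": -2.7,"tz": 0,"ax": 0,"ay": 0,"az": 0,"claw": 3},{"tx": 1.3,"ty": -2.7,"tz": 0,"ax": 0,"ay": 0,"az": 0,"claw": 3},{"tx": 1.3,"ty": -2.7,"tz": 0,"ax": 0,"ay": 0,"az": 0,"claw": 3},{"tx": 1.3,"ty": -2.7,"tz": 0,"ax": 0,"ay": 0,"az": 0,"claw": 3},{"tx": 1.3,"ty": -2.7,"tz": 0,"ax": 0,"ay": 0,"az": 0,"claw": 3},{"tx": 1.3,"ty": -2.7,"tz": 0,"ax": 0,"ay": 0,"az": 0,"claw": 3},{"tx": 1.3,"ty": -2.7,"tz": 0,"ax": 0,"ay": 0,"az": 0,"claw": 3},{"tx": 1.3,"ty": -2.7,"tz": 0,"ax": 0,"ay": 0,"az": 0,"claw": 3}]}}

```text
time_s: 21.33
tcp_pos: [0.4856, -0.1409, 0.1458]
ee_rot: [[-0.898, -0.44, -0.005], [-0.441, 0.898, 0.001], [0.005, 0.003, -1.0]]
wrist_force: [1.2, 0.6, -4.8]
gripper_width: 0.506
gripper_force: 30.0
```

Emit:
{"name": "drive_tool", "arguments": {"rows": [{"tx": 1.2,"ty": -2.5,"tz": 0,"ax": 0,"ay": 0,"az": 0,"claw": 3},{"tx": 0.7,"ty": -1.6,"tz": 0,"ax": 0,"ay": 0,"az": 0,"claw": 3},{"tx": 0,"ty": 0,"tz": 0,"ax": 0,"ay": 0,"az": 0.076,"claw": 3},{"tx": 0,"ty": 0,"tz": 0,"ax": 0,"ay": 0,"az": 0.076,"claw": 3},{"tx": 0,"ty": 0,"tz": 0,"ax": 0,"ay": 0,"az": 0.076,"claw": 3},{"tx": 0,"ty": 0,"tz": 0,"ax": 0,"ay": 0,"az": 0.076,"claw": 3},{"tx": 0,"ty": 0,"tz": 0,"ax": 0,"ay": 0,"az": 0.076,"claw": 3},{"tx": 0,"ty": 0,"tz": 0,"ax": 0,"ay": 0,"az": 0.076,"claw": 3},{"tx": 0,"ty": 0,"tz": 0,"ax": 0,"ay": 0,"az": 0,"claw": 3},{"tx": 0,"ty": 0,"tz": 0,"ax": 0,"ay": 0,"az": 0,"claw": 3}]}}

```text
time_s: 22.17
tcp_pos: [0.4874, -0.1845, 0.1464]
ee_rot: [[-1.0, -0.002, -0.004], [-0.002, 1.0, 0.001], [0.004, 0.001, -1.0]]
wrist_force: [0.7, -0.4, -3.2]
gripper_width: 0.506
gripper_force: 30.0
```

```bash
python3 g.py .4877 -.186 .1045 90
```

```text
t 22.1667 pos [ 0.4874 -0.1845  0.1464] yaw 90.13 tool cm [-0.05 -0.15  4.19] tilt [-0.0042  0.0008] F [ 0.67 -0.4  -3.19] w 4.4 gf 29.999564364552498 J [ -3.  16. -20.  -0. -54. -87.]
az 0.002
```

Emit:
{"name": "drive_tool", "arguments": {"rows": [{"tx": 0,"ty": -0.15,"tz": 0.8,"ax": 0,"ay": 0,"az": 0,"claw": 3},{"tx": 0,"ty": 0,"tz": 1.2,"ax": 0,"ay": 0,"az": 0,"claw": 3},{"tx": 0,"ty": 0,"tz": 1.2,"ax": 0,"ay": 0,"az": 0,"claw": 3},{"tx": 0,"ty": 0,"tz": 0.8,"ax": 0,"ay": 0,"az": 0,"claw": 3},{"tx": 0,"ty": 0,"tz": 0,"ax": 0,"ay": 0,"az": 0,"claw": 3},{"tx": 0,"ty": 0,"tz": 0,"ax": 0,"ay": 0,"az": 0,"claw": 3},{"tx": 0,"ty": 0,"tz": 0,"ax": 0,"ay": 0,"az": 0,"claw": 3},{"tx": 0,"ty": 0,"tz": 0,"ax": 0,"ay": 0,"az": 0,"claw": 3},{"tx": 0,"ty": 0,"tz": 0,"ax": 0,"ay": 0,"az": 0,"claw": 3},{"tx": 0,"ty": 0,"tz": 0,"ax": 0,"ay": 0,"az": 0,"claw": 3}]}}

```text
time_s: 23.0
tcp_pos: [0.4891, -0.1863, 0.1089]
ee_rot: [[-1.0, -0.001, 0.001], [-0.001, 1.0, -0.0], [-0.001, -0.0, -1.0]]
wrist_force: [0.2, 0.0, -3.8]
gripper_width: 0.503
gripper_force: 30.0
```

Emit:
{"name": "drive_tool", "arguments": {"rows": [{"tx": 0,"ty": 0,"tz": 0,"ax": 0,"ay": 0,"az": 0,"claw": 3},{"tx": 0,"ty": 0,"tz": 0,"ax": 0,"ay": 0,"az": 0,"claw": 3},{"tx": 0,"ty": 0,"tz": 0,"ax": 0,"ay": 0,"az": 0,"claw": 3},{"tx": 0,"ty": 0,"tz": 0,"ax": 0,"ay": 0,"az": 0,"claw": 3},{"tx": 0,"ty": 0,"tz": 0,"ax": 0,"ay": 0,"az": 0,"claw": 3},{"tx": 0,"ty": 0,"tz": 0,"ax": 0,"ay": 0,"az": 0,"claw": 3}]}}

```text
time_s: 23.5
tcp_pos: [0.4888, -0.1863, 0.1083]
ee_rot: [[-1.0, -0.001, -0.0], [-0.001, 1.0, -0.0], [0.0, -0.0, -1.0]]
wrist_force: [0.4, 0.6, -4.1]
gripper_width: 0.503
gripper_force: 30.0
```

```bash
python3 g.py .4877 -.186 .1045 90;  python3 - <<'E'
from h import *
im,d=capture("side"); cv2.imwrite("pics/s4.png",cv2.resize(im[100:380,220:520,::-1],(640,597),interpolation=cv2.INTER_CUBIC))
C=cloud("side",d); m=(C[...,2]>.06)&(C[...,2]<.11)&(np.abs(C[...,0]-.488)<.03)&(np.abs(C[...,1]+.186)<.06)
p=C[m]; print(m.sum(), np.percentile(p,[1,50,99],axis=0).round(4))
E
```

```text
t 23.5 pos [ 0.4888 -0.1863  0.1083] yaw 90.05 tool cm [0.11 0.03 0.38] tilt [-0. -0.] F [ 0.41  0.56 -4.07] w 4.38 gf 29.999306187964976 J [ -3.  19. -23.   0. -48. -87.]
az 0.001Traceback (most recent call last):
  File "<stdin>", line 4, in <module>
    return _quantile_unchecked(
        a, q, axis, out, overwrite_input, method, keepdims, weights)
    return _ureduce(a,
                    func=_quantile_ureduce_func,
    ...<5 lines>...
                    overwrite_input=overwrite_input,
                    method=method)
    r = func(a, **kwargs)
    result = _quantile(arr,
                       quantiles=q,
    ...<2 lines>...
                       out=out,
                       weights=wgt)
    slices_having_nans = np.isnan(arr[-1, ...])
                                  ~~~^^^^^^^^^
IndexError: index -1 is out of bounds for axis 0 with size 0
```

View pics/s4.png

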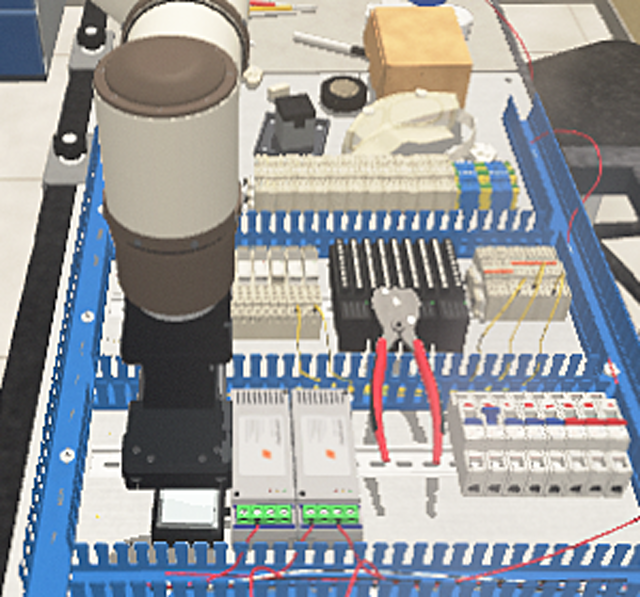

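The light box stands in the tray at (293,120), and the relay and clamp are in place. The gripper hides the held box, but a width of 43.8 mm and a load of 4 N confirm it. I'll trim 4 mm down and 1 mm sideways, then let it settle.

Emit:
{"name": "drive_tool", "arguments": {"rows": [{"tx": 0.1,"ty": 0,"tz": 0.2,"ax": 0,"ay": 0,"az": 0,"claw": 3},{"tx": 0,"ty": 0,"tz": 0.15,"ax": 0,"ay": 0,"az": 0,"claw": 3},{"tx": 0,"ty": 0,"tz": 0,"ax": 0,"ay": 0,"az": 0,"claw": 3},{"tx": 0,"ty": 0,"tz": 0,"ax": 0,"ay": 0,"az": 0,"claw": 3},{"tx": 0,"ty": 0,"tz": 0,"ax": 0,"ay": 0,"az": 0,"claw": 3},{"tx": 0,"ty": 0,"tz": 0,"ax": 0,"ay": 0,"az": 0,"claw": 3},{"tx": 0,"ty": 0,"tz": 0,"ax": 0,"ay": 0,"az": 0,"claw": 3},{"tx": 0,"ty": 0,"tz": 0,"ax": 0,"ay": 0,"az": 0,"claw": 3},{"tx": 0,"ty": 0,"tz": 0,"ax": 0,"ay": 0,"az": 0,"claw": 3},{"tx": 0,"ty": 0,"tz": 0,"ax": 0,"ay": 0,"az": 0,"claw": 3}]}}

```text
time_s: 24.38
tcp_pos: [0.4878, -0.1863, 0.1049]
ee_rot: [[-1.0, -0.001, 0.0], [-0.001, 1.0, 0.0], [-0.0, 0.0, -1.0]]
wrist_force: [-0.0, -0.1, -4.4]
gripper_width: 0.504
gripper_force: 30.0
```

Emit:
{"name": "drive_tool", "arguments": {"rows": [{"tx": 0,"ty": 0,"tz": 0,"ax": 0,"ay": 0,"az": 0,"claw": 3},{"tx": 0,"ty": 0,"tz": 0,"ax": 0,"ay": 0,"az": 0,"claw": 3},{"tx": 0,"ty": 0,"tz": 0,"ax": 0,"ay": 0,"az": 0,"claw": 3},{"tx": 0,"ty": 0,"tz": 0,"ax": 0,"ay": 0,"az": 0,"claw": 3},{"tx": 0,"ty": 0,"tz": 0,"ax": 0,"ay": 0,"az": 0,"claw": 3},{"tx": 0,"ty": 0,"tz": 0,"ax": 0,"ay": 0,"az": 0,"claw": 3}]}}

```text
time_s: 24.88
tcp_pos: [0.4879, -0.1863, 0.1049]
ee_rot: [[-1.0, -0.001, 0.0], [-0.001, 1.0, -0.0], [-0.0, -0.0, -1.0]]
wrist_force: [-0.2, -0.3, -4.1]
gripper_width: 0.504
gripper_force: 30.0
```

```bash
python3 g.py .4877 -.186 .1045 90
python3 - <<'E'
from h import *
im,d=capture("top"); cv2.imwrite("pics/t5.png",cv2.resize(im[160:280,360:520,::-1],(800,600),interpolation=cv2.INTER_CUBIC))
E
```

```text
t 24.8833 pos [ 0.4879 -0.1863  0.1049] yaw 90.05 tool cm [0.02 0.03 0.04] tilt [ 0. -0.] F [-0.23 -0.29 -4.11] w 4.38 gf 29.999305503442883 J [ -3.  19. -23.   0. -48. -87.]
az 0.001
```

View pics/t5.png

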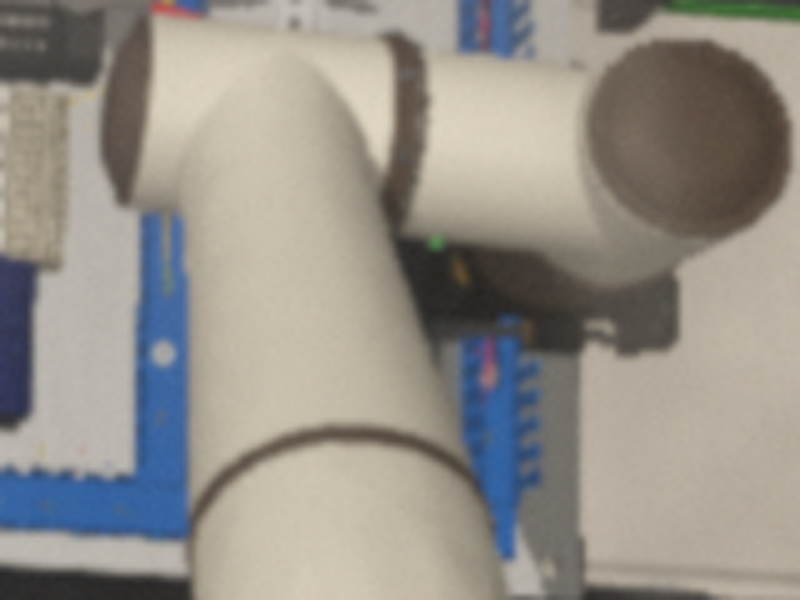

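The arm covers the reader in this view, but pose, grip and load are all steady. Handing in.

```bash
python3 -c "from station import *; print(finish_job())"
```

```text
the job is handed in; nothing more can be done
None
```

The job is handed in at about 25 s: the light box (about 1 N) stands upright in the tray, and the heavy one (about 4 N) is held upright and still over the reader window with about 6 cm of air by the measured pose; the arm hid the held box in the last pictures, so its position comes from the pose, grip and load readings.

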